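# Unlock a take-out hand from its storage dock

## Robot

A 7-joint arm with a two-finger parallel gripper is mounted at the origin on the work surface. World frame = base frame: x ahead of the robot, y to its left, z up, the work surface at z = 0. Lengths are in m, angles in rad, forces in N, time in s.
With the tool pointing down it reaches from about 0.4 to 0.85 m from the base axis. Payload 10.4 kg.
Tool frame: the origin (TCP) lies on the centre line of the jaws, within the pads' length; the fingertips stand 22 mm ahead of it and the grasp point (between the pads) lies 3 mm ahead of it (arm.tips_ahead is the z of the fingertips in the tool frame, in m); z points along the fingers, y is the line along which they close (so a half turn about z gives the same grasp; the last joint's range is limited). The gripper opens to 85 mm and grips with 20 to 120 N. Pads are 22 mm wide; open, the fingers measure 114 mm over their backs; the gripper's body (76 mm by 85 mm) begins 54 mm behind the grasp point. The pads swing forward as they close: fully open they stand 13 mm farther back than shut.
Start: joints at [-1.165, 0.332, -0.065, 1.46, 0.022, 1.35, -0.088], TCP at [0.26, 0.568, 0.253] pointing down, gripper open.
Joint ranges: [-2.6, 2.6], [-0.5, 2.12], [-1.47, 1.34], [0.16, 2.42], [-1.27, 4.41], [0.06, 2.06], [-2.6, 2.6]. Speed limits (rad/s): [2.22, 2.22, 2.79, 2.79, 3.14, 3.14, 3.14].

## Interface

Orientations are given as a unit quaternion [w, x, y, z].
In Python, from workcell import arm gives the robot as it stands. The module is installed in compiled form; this text tells all that it offers.
- The arm moves only by the tool apply_moves, never from a script. Its argument "motion" is a list of rows, each a list of 7 numbers: the closure, from 0 (fully open) to 1 (shut), then the shift along the tool's x, y, z in cm, then the turn, a rotation vector about the tool's x, y, z in rad. In form: [[claw, tx, ty, tz, rx, ry, rz], ...]. A call has 1 to 20 rows; each row shifts and turns the commanded pose from where the row before left it, along the tool's axes as they then stand; what a row does not reach is not made up. A row lasts 1/12 s, in which the tool goes at most 41.7 mm and 7.16 degrees, less where a joint would pass 70% of its speed; a pose out of reach is approached as far as the arm can. A call with a gripper value outside its range is refused whole. The fingers move at their own pace and stop on an object; the grip force is fixed at half the most. Time passes only in rows, so rows that do not move let the fingers close. It gives the time, the measured TCP pose, the force, the opening and the grip force at its end, in the units of the state.
- arm.read_state(): the state, without advancing time (a new reading comes with each control period).
- arm.read_camera(name): name is "scene" or "side" or "wrist"; returns a dict with "img" (400x640x3 uint8, red, green, blue), "fx", "fy", "cx", "cy" (pixels), "rvec" (rotation vector, rad) and "tvec" (3), from world to camera coordinates, as OpenCV has them; the wrist camera has in their place "T_tool_cam" (4x4, takes a point from camera to tool coordinates, whose origin is the TCP and whose axes are the flange's). Camera axes: x right, y down, z forward; pixel columns grow to the right and rows downward; lengths in m; the calibration is good to about 2 mm. A picture is of the moment at which its call begins: read the wrist's pose just before it. There is no depth.
- arm.sign_off(): hands the job in; it is judged then, once.
Trained networks look in the newest picture that a camera, given by its name, has taken for a name from the list of things; names that differ only in an ending like _2 or _b are one class to them, and where a whole thing is asked for, a point or a joint stands for the part that bears it (a point fixed in the world has none). Each returns a list of dicts, best first, with "confidence" (0 to 1); they miss things now and then, are a little off and sometimes report something else, mostly with a low value. They report only what shows in the picture. A call takes as long as a camera call. They do not tell look-alikes from the thing itself.
- arm.boxes_of(camera, thing): "centre" ([x, y, z] in m, in world coordinates, good to about 4 mm: the middle of the surface that is visible of it).
- arm.outline_of(camera, thing): "pixels" (400x640 bool, what is visible of it).
- arm.landmark_of(camera, thing): "centre" ([x, y, z] in m, in world coordinates, good to about 4 mm: a listed point, or the origin of a listed thing).
The state is a dict: "t": time; "qpos": joint angles; "joint_vel": joint speeds; "joint_efforts": joint torques, N m; "tcp_pos": TCP position; "orientation": TCP orientation; "force": force on the tool from outside, world axes, zero at the start; "ft_torque": the same for the moment, N m; "gripper_width": finger opening in m; "gripper_force": force on a finger pad.
Only numpy, scipy, OpenCV 4.12 (cv2) and the standard library are available. Lean on these libraries where they do the work, as an engineer would, in place of code of your own. Each camera call takes 0.05 s, during which the arm holds its last target. There are 200 camera calls.

## Task

Take the take-out hand out of its storage dock and set it down flat on the middle of the black mat. Its locking screw has to come up first: gently pull the black knob up against its spring until you feel the thread, keep that light pull while turning anticlockwise (seen from above) until the thread bites, and wind it fully out, just snug against its end stop, so that it stays up by itself; do not strain the thread or the stop, force the hand against the pin or slam it down. Leave the screw up and do not disturb the other things on the bench.

Things in the scene. Friction and masses are not known exactly. Their poses are not given: they have to be found in the camera images.
- dock: Fixed storage dock on the bench: blue base slab 130 x 120 mm, 15 mm thick, with two aluminium guide rails and a bridge across them (top of the bridge 43 mm above the bench). Origin: on the bench straight under the screw's axis. The hand slides out of it level along the dock's own -x; its rails end 60 mm on the -x side of the origin, its slab 85 mm.
- collar: Brass threaded collar, 42 mm across and 12 mm high, fixed on the dock's bridge round the screw; its top is 55 mm above the bench. Hidden inside is a coarse right-hand two-start thread: turned anticlockwise the screw rises 2.5 mm per radian. Where the thread starts is not known beforehand. The thread takes 30 N at most: 12 to 18 N of pull in all, spring included, are plenty.
- screw: The captive locking screw: black knurled knob, 30 mm across, 24 mm high, underside 57 mm above the bench at rest; its 10 mm steel pin goes down through the collar into the hand's lock hole. Origin on its axis, 57 mm below the knob's underside, z up. A spring pulls it down: 5 N at rest, 0.45 N more per mm of lift. It turns freely while down; let go before the thread bites and it springs back.
- knob_grip (a point): Point on the screw's axis at mid-height of the black knob, 69 mm above the bench with the screw down (pin 10 mm deep in the hand). Pulled straight up, the knob meets the thread 3 to 9 mm up; turned anticlockwise under a light pull it climbs, bites within 0.3 to 2.6 rad, and then stays up when let go. About 2 rad more bring it to the end stop, 12.9 mm up, pin clear of the hand.
- takeout: Take-out hand, loose, about 0.5 kg: aluminium tongue 146 x 50 x 12 mm (from 23 mm on the +x side of the origin to 123 mm on the -x side), lying in the dock's guide with 1.5 mm play, and across it a bar with a blue suction cup at each end. Origin: on the lock hole's axis at the tongue's underside, 15 mm above the bench in the dock; x along the tongue (in the dock, as the dock's x), z up.
- takeout_grip (a point): Where to hold the hand: middle of its bar, 46 mm above its underside, 95 mm on the -x side of its origin. The bar runs along the hand's y, is 30 mm wide along x, and spans heights of 28 to 58 mm above the underside; the free length between the cups is 110 mm; the cups' tops are 85 mm above the underside.
- takeout_middle (a point): Middle of the tongue's underside (50 mm on the -x side of the hand's origin).
- mat: Black ribbed rubber mat fixed on the bench, 270 x 250 mm (x, y), 4 mm thick. Origin at the middle of its underside.
- parts_bin: Blue open bin, 120 x 100 x 60 mm, a bystander. Origin under its middle.
- spray_can: Spray can, 52 mm in diameter, 150 mm high, a bystander. Origin under its middle.
- screwdriver: Screwdriver with a red handle, 190 mm long, lying, a bystander. Origin near its middle.
- grease_jar: White jar, 60 mm in diameter and 60 mm high, a bystander. Origin under its middle.
- end_stop: Steel end stop of the screw, inside the collar's foot (38 mm across, hidden). It stops the turning when the screw is wound fully out, and takes 30 N at most, which is about 0.3 N m of turning: 0.15 N m is plenty.
Mind the look-alikes: they are no part of the job. Leave any pink look-alike of the takeout alone.

How it is judged:
On the way, in this order (a step that is already met when the one before it is completed fails the run):
1. the screw is wound out and stays up by itself, let go, the hand still in the dock (z of knob_grip in the frame of dock above 0.0814 m and contact force between the fingers and screw below 0.1 N and horizontal distance between takeout and dock below 0.01 m), for 0.3 s.
2. the hand has been drawn out of the dock's guide (horizontal distance between takeout and dock above 0.085 m), for 0.1 s.
At the end, for the whole second after the job is handed in: The hand lies flat and at rest on the mat, the middle of its tongue within 60 mm (along the mat's x) and 50 mm (along its y) of the mat's middle, and the locking screw still stands wound out (knob more than 12.4 mm above its lowest place) (x of takeout_middle in the frame of mat between -0.06 and 0.06 m and y of takeout_middle in the frame of mat between -0.05 and 0.05 m and z of takeout_middle in the frame of mat below 0.007 m and angle between takeout's own z axis and vertical below 0.06 rad and linear speed of takeout below 0.01 m/s and z of knob_grip in the frame of dock above 0.0814 m); the robot touches nothing.
It fails at once if the thread is strained (more than 30 N between screw and collar) (contact force between screw and collar above 30 N).
It fails at once if the screw is overtightened on its end stop (more than 30 N) (contact force between screw and end_stop above 30 N).
It fails at once if the hand is forced against the locking pin (more than 15 N) (contact force between takeout and screw above 15 N).
It fails at once if the hand is slammed down on the mat (more than 100 N) (contact force between takeout and mat above 100 N).
It fails at once if a bystander is disturbed (distance of any of parts_bin, spray_can, screwdriver, grease_jar from where it was at the start of the episode above 0.015 m).
It also fails if it takes over 72 s, if anything falls off the work surface, if the arm or the gripper's body presses on something with over 40 N, if the wrist force passes 120 N, or if a joint passes its speed limit or range.

## Working session

There is one attempt and no reset: what is moved stays moved. The work goes in short steps, Python scripts to look and compute and a tool call to move; the robot and the scene stay as the last step left them, time stands still between calls to the robot, and variables do not carry over. Pictures are saved under pics/ and viewed, at most 10 in all, crops included, and the job is handed in when it is done.

Besides the shell and the picture viewer there is one more tool, called after "Request:" in YAML: its name, and indented under it one key for each argument. apply_moves: Moves the arm, as the interface text tells. Its arguments: {"type":"object","properties":{"motion":{"type":"array"}},"required":["motion"]}

```bash
mkdir -p pics; cat > h.py <<'E'
from workcell import arm
import numpy as np, cv2
from scipy.spatial.transform import Rotation as R
def rot(q): return R.from_quat([q[1],q[2],q[3],q[0]])
def shot(c,n):
    d=arm.read_camera(c); cv2.imwrite('pics/'+n,d['img'][:,:,::-1]); return d
E
python3 - <<'E'
from h import *
s=arm.read_state(); print(s['t'],s['tcp_pos'],s['orientation'],s['gripper_width'],s['force'])
print(rot(s['orientation']).as_matrix().round(3))
a=shot('scene','a.png'); b=shot('side','b.png')
both=np.vstack([a['img'],b['img']]); cv2.imwrite('pics/ab.png',cv2.resize(both,(480,600),interpolation=cv2.INTER_AREA)[:,:,::-1])
for c in('scene','side'):
  for n in('dock','knob_grip','collar','takeout','takeout_grip','takeout_middle','mat','parts_bin','spray_can','screwdriver','grease_jar'):
    print(c,n,[(np.round(x['centre'],3).tolist(),round(x['confidence'],2)) for x in arm.landmark_of(c,n)][:3])
E
```

```text
0.0 [0.25972058 0.56810422 0.25250024] [-1.20490647e-04  2.12754764e-01  9.77105374e-01 -6.96175434e-04] 0.08537627196220957 [0.48277849 0.97510512 0.24842343]
[[-0.909  0.416 -0.001]
 [ 0.416  0.909 -0.001]
 [-0.    -0.001 -1.   ]]
scene dock [([0.545, 0.109, 0.001], 0.76)]
scene knob_grip [([0.546, 0.11, 0.066], 0.44)]
scene collar [([0.543, 0.109, 0.041], 0.4)]
scene takeout [([0.547, 0.106, 0.016], 0.8)]
scene takeout_grip [([0.513, 0.022, 0.066], 0.97), ([0.287, 0.128, 0.047], 0.84), ([0.543, 0.11, 0.0], 0.22)]
scene takeout_middle [([0.329, 0.104, 0.002], 0.88), ([0.532, 0.063, 0.017], 0.79), ([0.544, 0.113, 0.003], 0.39)]
scene mat [([0.499, -0.197, -0.0], 0.66)]
scene parts_bin [([0.723, 0.303, 0.002], 0.73), ([0.545, 0.108, 0.042], 0.35)]
scene spray_can [([0.784, -0.02, -0.001], 0.8)]
scene screwdriver [([0.35, 0.348, -0.004], 0.65)]
scene grease_jar [([0.748, -0.298, -0.002], 0.9)]
side dock [([0.547, 0.11, 0.003], 0.84)]
side knob_grip [([0.547, 0.108, 0.074], 0.43), ([0.749, -0.302, -0.003], 0.16)]
side collar [([0.549, 0.109, 0.04], 0.42)]
side takeout [([0.547, 0.111, 0.016], 0.97), ([0.374, 0.088, 0.0], 0.78)]
side takeout_grip [([0.283, 0.123, 0.043], 0.64), ([0.511, 0.021, 0.058], 0.6)]
side takeout_middle [([0.531, 0.064, 0.016], 0.89), ([0.328, 0.107, -0.001], 0.81)]
side mat [([0.502, -0.204, -0.002], 0.89)]
side parts_bin [([0.727, 0.299, 0.0], 0.75)]
side spray_can [([0.781, -0.022, 0.002], 0.94)]
side screwdriver [([0.349, 0.344, 0.001], 0.55)]
side grease_jar [([0.749, -0.302, -0.002], 0.6)]
```

View pics/a.png

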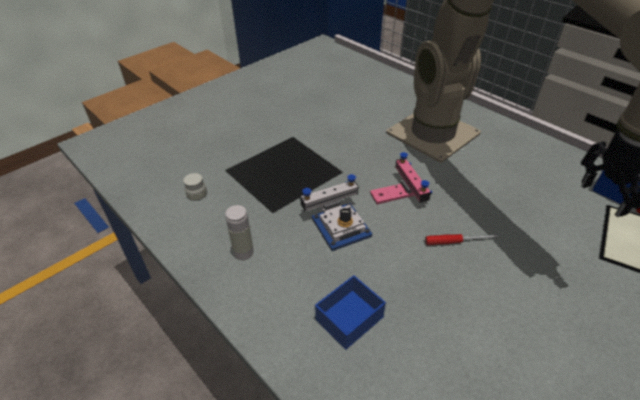

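View pics/b.png

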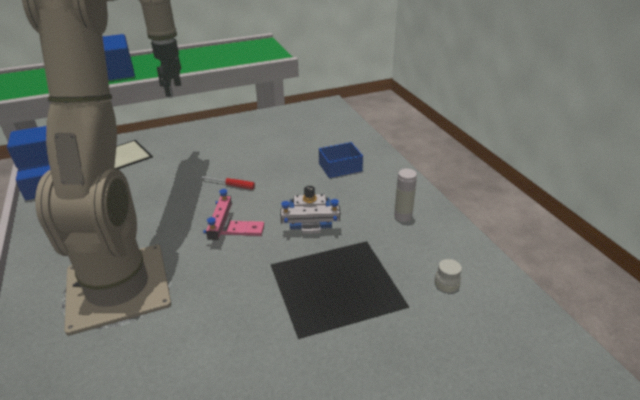

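The scene picture shows the dock with its black knob at about (346,213) and the hand's bar at (330,193). The pink look-alike is at (405,185), the mat at (284,172), and the bystanders stand clear. The side picture agrees: knob at (309,192), mat at (338,288). The hand's x axis points about 69° from world x.

Request:
apply_moves:
  motion:
    - [0,-2.5,-1.65,0,0,0,0]
    - [0,-2.5,-1.65,0,0,0,0]
    - [0,-2.5,-1.65,0,0,0,0]
    - [0,-2.5,-1.65,0,0,0,0]
    - [0,-2.5,-1.65,0,0,0,0]
    - [0,-2.5,-1.65,0,0,0,0]
    - [0,-2.5,-1.65,0,0,0,0]
    - [0,-2.5,-1.65,0,0,0,0]
    - [0,-2.5,-1.65,0,0,0,0]
    - [0,-2.5,-1.65,0,0,0,0]
    - [0,-2.5,-1.65,0,0,0,0]
    - [0,-2.5,-1.65,0,0,0,0]
    - [0,-2.5,-1.65,0,0,0,0]
    - [0,-2.5,-1.65,0,0,0,0]
    - [0,-2.5,-1.65,0,0,0,0]
    - [0,-2.5,-1.65,0,0,0,0]
    - [0,-2.5,-1.65,0,0,0,0]
    - [0,-2.5,-1.65,0,0,0,0]
    - [0,0,0,0,0,0,0]

```text
t: 2.78
tcp_pos: [0.548, 0.1047, 0.2535]
orientation: [0.001, 0.217, 0.976, -0.001]
force: [0.5, 0.2, -0.3]
gripper_width: 0.0855
gripper_force: 0.0
```

```bash
python3 - <<'E'
from h import *
s=arm.read_state(); print(s['t'],s['tcp_pos'],s['orientation'],s['qpos'],s['force'],arm.tips_ahead)
print(rot(s['orientation']).as_matrix().round(3))
d=shot('wrist','w1.png')
print(np.round(d['T_tool_cam'],3))
for n in('knob_grip','collar','takeout','takeout_grip','takeout_middle','dock'):
    print(n,[(np.round(x['centre'],3).tolist(),round(x['confidence'],2)) for x in arm.landmark_of('wrist',n)][:3])
print([(np.round(x['centre'],4).tolist(),round(x['confidence'],2)) for x in arm.boxes_of('wrist','screw')])
for x in arm.outline_of('wrist','screw')[:2]: 
    m=x['pixels']; print(x['confidence'],m.sum(),cv2.minEnclosingCircle(cv2.findNonZero(m.astype('uint8'))))
E
```

```text
2.7833 [0.54797014 0.10471232 0.2534913 ] [ 9.70890984e-04  2.16564179e-01  9.76267386e-01 -1.00270501e-03] [-0.55147215  0.18089014  0.31790723  1.65967537 -0.05549463  1.3094342
  0.91009745] [ 0.50884165  0.16871081 -0.25302456] 0.022
[[-0.906  0.423  0.001]
 [ 0.423  0.906 -0.002]
 [-0.002 -0.002 -1.   ]]
[[ 0.    -0.953 -0.302  0.077]
 [ 1.    -0.     0.001  0.   ]
 [-0.001 -0.302  0.953 -0.121]
 [ 0.     0.     0.     1.   ]]
knob_grip [([0.544, 0.112, 0.067], 0.85)]
collar [([0.544, 0.113, 0.045], 0.72)]
takeout [([0.372, 0.086, -0.001], 0.95), ([0.544, 0.11, 0.005], 0.41)]
takeout_grip [([0.519, 0.017, 0.063], 0.7)]
takeout_middle [([0.528, 0.063, 0.014], 0.7)]
dock [([0.545, 0.114, 0.004], 0.81)]
[([0.5408, 0.1127, 0.0825], 0.76)]
0.97 784 ((323.9615478515625, 177.92308044433594), 16.19624137878418)
```

View pics/w1.png

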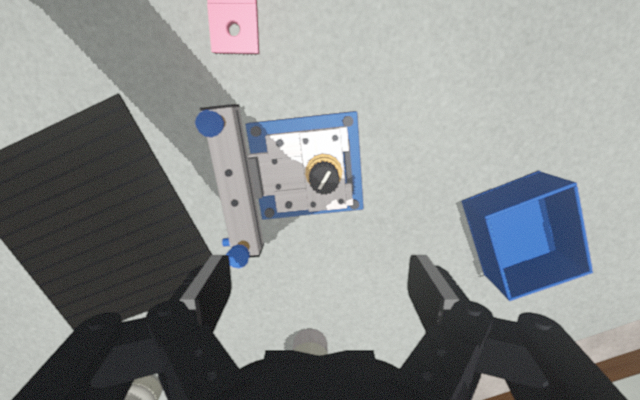

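The wrist picture shows the knob at (324,178), with the hand's bar to its left at (233,180) and its cups at (209,123) and (238,256). Turning the tool anticlockwise raises q7, so I wind joint 7 back first to leave the most turning room.

Request:
apply_moves:
  motion:
    - [0,0,0,0.3,0,0,0.12]
    - [0,0,0,0.3,0,0,0.12]
    - [0,0,0,0.3,0,0,0.12]
    - [0,0,0,0.3,0,0,0.12]
    - [0,0,0,0.3,0,0,0.12]
    - [0,0,0,0.3,0,0,0.12]
    - [0,0,0,0.3,0,0,0.12]
    - [0,0,0,0.3,0,0,0.12]
    - [0,0,0,0.3,0,0,0.12]
    - [0,0,0,0.3,0,0,0.12]
    - [0,0,0,0.3,0,0,0.12]
    - [0,0,0,0.3,0,0,0.12]
    - [0,0,0,0.3,0,0,0.12]
    - [0,0,0,0.3,0,0,0.12]
    - [0,0,0,0.3,0,0,0.12]
    - [0,0,0,0.3,0,0,0.12]
    - [0,0,0,0.3,0,0,0.12]
    - [0,0,0,0.3,0,0,0.12]
    - [0,0,0,0.3,0,0,0.12]
    - [0,0,0,0.3,0,0,0.12]

```text
t: 4.9
tcp_pos: [0.5455, 0.1117, 0.1932]
orientation: [-0.0, 0.988, 0.153, 0.0]
force: [-0.5, 0.3, -0.5]
gripper_width: 0.0856
gripper_force: 0.0
```

Request:
apply_moves:
  motion:
    - [0,0,0,0.3,0,0,0.12]
    - [0,0,0,0.3,0,0,0.12]
    - [0,0,0,0.3,0,0,0.12]
    - [0,0,0,0.3,0,0,0.12]
    - [0,0,0,0.3,0,0,0.12]
    - [0,0,0,0.3,0,0,0.12]
    - [0,0,0,0,0,0,0]
    - [0,0,0,0,0,0,0]

```text
t: 5.57
tcp_pos: [0.5454, 0.1117, 0.1753]
orientation: [0.0, 0.98, -0.2, -0.0]
force: [-0.1, -0.8, 0.2]
gripper_width: 0.0851
gripper_force: 0.0
```

```bash
cat >> h.py <<'E'
def ray(T,d,u,v,z):
    """world point at height z seen at pixel (u,v) in wrist picture d taken with tool pose T=(Rm,p)"""
    Rm,p=T; K=d['T_tool_cam']
    r=Rm@K[:3,:3]@np.array([(u-d['cx'])/d['fx'],(v-d['cy'])/d['fy'],1]); o=p+Rm@K[:3,3]
    return o+r*(z-o[2])/r[2]
E
python3 - <<'E'
from h import *
s=arm.read_state(); Rm=rot(s['orientation']).as_matrix(); p=np.array(s['tcp_pos'])
print(s['t'],p,s['qpos'].round(3) if hasattr(s['qpos'],'round') else s['qpos'],s['force']); print(Rm.round(3))
d=shot('wrist','w2.png')
for n in('knob_grip','collar','takeout_grip'):
    print(n,[(np.round(x['centre'],4).tolist(),round(x['confidence'],2)) for x in arm.landmark_of('wrist',n)][:3])
for x in arm.outline_of('wrist','screw')[:2]:
    print(x['confidence'],x['pixels'].sum(),cv2.minEnclosingCircle(cv2.findNonZero(x['pixels'].astype('uint8'))))
# first picture check
R1=rot([ 9.70890984e-04,2.16564179e-01,9.76267386e-01,-1.00270501e-03]).as_matrix()
print(ray((R1,np.array([0.54797,0.10471,0.25349])),d,323.9,177,0.078))
g=cv2.cvtColor(d['img'],cv2.COLOR_RGB2GRAY)
E
```

```text
5.5667 [0.54542957 0.11165467 0.17527615] [-0.839  0.271  0.651  1.775 -0.178  1.155 -2.108] [-0.08572666 -0.81192921  0.17309751]
[[ 0.92  -0.392 -0.   ]
 [-0.392 -0.92   0.   ]
 [-0.     0.    -1.   ]]
knob_grip [([0.5429, 0.1094, 0.0696], 0.59)]
collar [([0.5444, 0.112, 0.0466], 0.9)]
takeout_grip [([0.5169, 0.0191, 0.0615], 0.63)]
0.7 1501 ((320.367919921875, 205.4148712158203), 23.048770904541016)
[0.54367203 0.1114406  0.078     ]
```

View pics/w2.png

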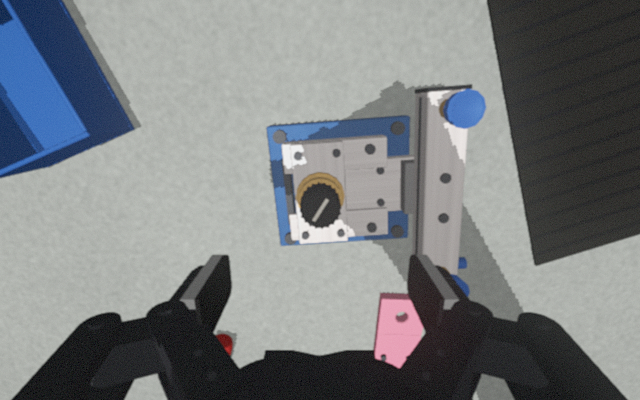

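The second wrist picture shows the knob at (320,205), well centred in the jaws' path, with the bar at (440,190). Now I'll work out the shift and the hand's axis.

```bash
python3 - <<'E'
from h import *
s=arm.read_state(); Rm=rot(s['orientation']).as_matrix(); p=np.array(s['tcp_pos'])
d=arm.read_camera('wrist'); T=(Rm,p)
k=ray(T,d,320.4,206,0.079); print(k, Rm.T@(k-p))
a,b=ray(T,d,446,178,.073),ray(T,d,444,218,.073); print('bar holes',a,b,(a+b)/2)
a,b=ray(T,d,280,136,.015),ray(T,d,399,127,.015); v=a-b; print('slab x dir deg',np.degrees(np.arctan2(v[1],v[0])))
v=(k-(ray(T,d,446,178,.073)+ray(T,d,444,218,.073))/2); print(np.hypot(v[0],v[1]),np.degrees(np.arctan2(v[1],v[0])))
E
```

```text
[0.54849647 0.1092478  0.079     ] [0.00333975 0.00078401 0.0965158 ]
bar holes [0.52982261 0.01425548 0.073     ] [0.49923244 0.02469685 0.073     ] [0.51452752 0.01947616 0.073     ]
slab x dir deg 71.0337570640422
0.09598351701587077 69.27371561280778
```

Request:
apply_moves:
  motion:
    - [0,0.12,0.1,0.8,0,0,0.1]
    - [0,0,0,0.8,0,0,0.1]
    - [0,0,0,0.8,0,0,0.1]
    - [0,0,0,0.8,0,0,0]
    - [0,0,0,0.8,0,0,0]
    - [0,0,0,0.8,0,0,0]
    - [0,0,0,0.8,0,0,0]
    - [0,0,0,0.8,0,0,0]
    - [0,0,0,0.8,0,0,0]
    - [0,0,0,0.8,0,0,0]
    - [0,0,0,0.8,0,0,0]
    - [0,0,0,0,0,0,0]
    - [0,0,0,0,0,0,0]

```text
t: 6.95
tcp_pos: [0.5461, 0.1097, 0.0869]
orientation: [0.0, 0.938, -0.346, -0.0]
force: [0.4, 0.9, 0.4]
gripper_width: 0.0852
gripper_force: 0.0
```

Request:
apply_moves:
  motion:
    - [0.5,0,0,0,0,0,0]
    - [1,0,0,0,0,0,0]
    - [1,0,0,0,0,0,0]
    - [1,0,0,0,0,0,0]
    - [1,0,0,0,0,0,0]
    - [1,0,0,0,0,0,0]
    - [1,0,0,0,0,0,0]
    - [1,0,0,0,0,0,0]

```text
t: 7.62
tcp_pos: [0.5467, 0.1101, 0.0879]
orientation: [-0.0, 0.938, -0.346, 0.0]
force: [-1.1, 0.7, 5.7]
gripper_width: 0.0278
gripper_force: 58.8
```

```bash
cat > st.py <<'E'
from h import *
s=arm.read_state(); np.set_printoptions(precision=4,suppress=True)
print(s['t'],np.array(s['tcp_pos']),np.array(s['qpos']),'F',np.array(s['force']),'M',np.array(s['ft_torque']),s['gripper_width'],s['gripper_force'])
E
python3 st.py
```

```text
7.6167 [0.5467 0.1101 0.0879] [-0.8282  0.3942  0.6575  1.8526 -0.2853  0.989  -2.3272] F [-1.1184  0.7029  5.6919] M [-0.0648  0.2616 -0.0341] 0.0277744875338179 58.81184756755829
```

Request:
apply_moves:
  motion:
    - [1,0,0,-0.05,0,0,0]
    - [1,0,0,-0.05,0,0,0]
    - [1,0,0,-0.05,0,0,0]
    - [1,0,0,-0.05,0,0,0]
    - [1,0,0,0,0,0,0]
    - [1,0,0,0,0,0,0]

```text
t: 8.12
tcp_pos: [0.5463, 0.11, 0.0891]
orientation: [-0.0, 0.938, -0.346, 0.0]
force: [4.0, 3.0, -6.7]
gripper_width: 0.0275
gripper_force: 59.5
```

Request:
apply_moves:
  motion:
    - [1,0,0,-0.05,0,0,0]
    - [1,0,0,-0.05,0,0,0]
    - [1,0,0,0,0,0,0]
    - [1,0,0,0,0,0,0]

```text
t: 8.45
tcp_pos: [0.5464, 0.1099, 0.0903]
orientation: [-0.0, 0.938, -0.346, 0.0]
force: [3.8, 2.2, -7.1]
gripper_width: 0.0279
gripper_force: 59.6
```

Request:
apply_moves:
  motion:
    - [1,0,0,-0.05,0,0,0]
    - [1,0,0,-0.05,0,0,0]
    - [1,0,0,0,0,0,0]
    - [1,0,0,0,0,0,0]

```text
t: 8.78
tcp_pos: [0.5464, 0.1099, 0.0914]
orientation: [-0.0, 0.938, -0.346, 0.0]
force: [4.0, 2.6, -6.9]
gripper_width: 0.0278
gripper_force: 59.6
```

Request:
apply_moves:
  motion:
    - [1,0,0,-0.05,0,0,0]
    - [1,0,0,-0.05,0,0,0]
    - [1,0,0,0,0,0,0]
    - [1,0,0,0,0,0,0]

```text
t: 9.12
tcp_pos: [0.5463, 0.1099, 0.0921]
orientation: [-0.0, 0.938, -0.346, -0.0]
force: [4.9, 3.0, -8.9]
gripper_width: 0.0271
gripper_force: 60.0
```

Request:
apply_moves:
  motion:
    - [1,0,0,-0.05,0,0,0]
    - [1,0,0,0,0,0,0]
    - [1,0,0,0,0,0,0]

```text
t: 9.37
tcp_pos: [0.5462, 0.11, 0.0923]
orientation: [0.0, 0.938, -0.346, -0.0]
force: [5.9, 2.4, -13.2]
gripper_width: 0.0275
gripper_force: 60.4
```

```bash
python3 st.py
```

```text
9.3667 [0.5462 0.11   0.0923] [-0.8317  0.3874  0.6606  1.85   -0.2793  0.9981 -2.3317] F [  5.8815   2.4306 -13.2479] M [ 0.8632 -1.4351 -0.0286] 0.027469674649554434 60.39039373397827
```

Request:
apply_moves:
  motion:
    - [1,0,0,0,0,0,-0.08]
    - [1,0,0,0,0,0,-0.08]
    - [1,0,0,0,0,0,-0.08]
    - [1,0,0,0,0,0,0]

```text
t: 9.7
tcp_pos: [0.5463, 0.11, 0.0927]
orientation: [-0.0, 0.973, -0.229, 0.0]
force: [4.9, 3.4, -9.8]
gripper_width: 0.028
gripper_force: 60.9
```

```bash
python3 st.py
```

```text
9.7 [0.5463 0.11   0.0927] [-0.793   0.3766  0.612   1.8478 -0.2548  0.9957 -2.1067] F [ 4.8552  3.4115 -9.7764] M [ 0.8652 -1.0556  0.0599] 0.02798426475739595 60.902806520462036
```

Request:
apply_moves:
  motion:
    - [1,0,0,-0.05,0,0,-0.1]
    - [1,0,0,-0.03,0,0,-0.1]
    - [1,0,0,-0.025,0,0,-0.1]
    - [1,0,0,-0.025,0,0,-0.1]
    - [1,0,0,0,0,0,0]

```text
t: 10.12
tcp_pos: [0.5463, 0.1102, 0.0938]
orientation: [-0.0, 1.0, -0.03, 0.0]
force: [5.4, 4.7, -10.6]
gripper_width: 0.0273
gripper_force: 60.7
```

```bash
python3 st.py
```

```text
10.1167 [0.5463 0.1102 0.0938] [-0.7319  0.3614  0.5359  1.844  -0.2175  0.9941 -1.7363] F [  5.3505   4.6826 -10.5899] M [ 1.0795 -1.3293  0.0077] 0.0273277126951046 60.72187900543213
```

Request:
apply_moves:
  motion:
    - [1,0,0,-0.045,0,0,-0.1]
    - [1,0,0,-0.035,0,0,-0.1]
    - [1,0,0,-0.025,0,0,-0.1]
    - [1,0,0,-0.025,0,0,-0.1]
    - [1,0,0,-0.025,0,0,-0.1]
    - [1,0,0,-0.025,0,0,-0.1]
    - [1,0,0,0,0,0,0]

```text
t: 10.7
tcp_pos: [0.5462, 0.1104, 0.0954]
orientation: [-0.0, 0.964, 0.267, -0.0]
force: [4.9, 5.7, -13.7]
gripper_width: 0.0277
gripper_force: 60.6
```

```bash
python3 st.py
```

```text
10.7 [0.5462 0.1104 0.0954] [-0.644   0.3447  0.4284  1.8384 -0.1688  0.9942 -1.1764] F [  4.8563   5.671  -13.6948] M [ 1.1753 -1.3777 -0.0017] 0.02768743807918101 60.58292090892792
```

Request:
apply_moves:
  motion:
    - [1,0,0,-0.025,0,0,-0.1]
    - [1,0,0,-0.025,0,0,-0.1]
    - [1,0,0,-0.025,0,0,-0.1]
    - [1,0,0,-0.025,0,0,-0.1]
    - [1,0,0,-0.025,0,0,-0.1]
    - [1,0,0,-0.025,0,0,-0.1]
    - [1,0,0,0,0,0,0]

```text
t: 11.28
tcp_pos: [0.5461, 0.1105, 0.0968]
orientation: [-0.0, 0.842, 0.54, -0.0]
force: [3.9, 6.4, -12.3]
gripper_width: 0.028
gripper_force: 60.7
```

```bash
python3 st.py
```

```text
11.2833 [0.5461 0.1105 0.0968] [-0.5597  0.3334  0.3272  1.833  -0.1264  0.9957 -0.6111] F [  3.8988   6.4369 -12.2913] M [ 1.3043 -1.367   0.0661] 0.02797602356660592 60.66216588020325
```

Request:
apply_moves:
  motion:
    - [1,0.05,0,-0.03,0,0,-0.1]
    - [1,0,0,-0.025,0,0,-0.1]
    - [1,0,0,-0.025,0,0,-0.1]
    - [1,0,0,-0.025,0,0,-0.1]
    - [1,0,0,-0.025,0,0,-0.1]
    - [1,0,0,-0.025,0,0,-0.1]
    - [1,0,0,-0.025,0,0,-0.1]
    - [1,0,0,0,0,0,0]

```text
t: 11.95
tcp_pos: [0.546, 0.1108, 0.0985]
orientation: [-0.001, 0.606, 0.796, -0.0]
force: [2.9, 5.4, -11.5]
gripper_width: 0.0277
gripper_force: 60.8
```

```bash
python3 st.py
```

```text
11.95 [0.546  0.1108 0.0985] [-0.4654  0.3253  0.2151  1.826  -0.0819  0.9999  0.0522] F [  2.8815   5.3888 -11.4793] M [ 1.2283 -0.9894  0.022 ] 0.027665888567292365 60.80984115600586
```

Request:
apply_moves:
  motion:
    - [1,0,0,-0.025,0,0,-0.1]
    - [1,0,0,-0.025,0,0,-0.1]
    - [1,0,0,-0.025,0,0,-0.1]
    - [1,0,0,-0.025,0,0,-0.1]
    - [1,0,0,-0.025,0,0,-0.1]
    - [1,0,0,0,0,0,0]

```text
t: 12.45
tcp_pos: [0.5457, 0.1108, 0.0996]
orientation: [-0.001, 0.39, 0.921, -0.0]
force: [2.7, 5.3, -10.3]
gripper_width: 0.0275
gripper_force: 60.8
```

```bash
python3 st.py
```

```text
12.45 [0.5457 0.1108 0.0996] [-0.3998  0.3217  0.1379  1.8216 -0.0526  1.0033  0.5284] F [  2.7076   5.3101 -10.2818] M [ 1.4973 -0.7594  0.0849] 0.027453637450729887 60.817304849624634
```

Request:
apply_moves:
  motion:
    - [1,0,0,-0.02,0,0,-0.05]
    - [1,0,0,-0.015,0,0,-0.05]
    - [1,0,0,0,0,0,0]
    - [1,0,0,0,0,0,0]

```text
t: 12.78
tcp_pos: [0.5457, 0.1108, 0.0999]
orientation: [-0.001, 0.347, 0.938, -0.0]
force: [1.8, 5.6, -11.2]
gripper_width: 0.0278
gripper_force: 60.8
```

```bash
python3 st.py
```

```text
12.7833 [0.5457 0.1108 0.0999] [-0.3876  0.3212  0.1236  1.8208 -0.0471  1.0042  0.6179] F [  1.7671   5.6056 -11.1922] M [ 1.4977 -0.7399 -0.0091] 0.02781172417440881 60.793211460113525
```

Request:
apply_moves:
  motion:
    - [1,0,0,-0.013,0,0,-0.05]
    - [1,0,0,-0.013,0,0,-0.05]
    - [1,0,0,-0.013,0,0,-0.05]
    - [1,0,0,0,0,0,0]
    - [1,0,0,0,0,0,0]

```text
t: 13.2
tcp_pos: [0.5456, 0.1107, 0.1002]
orientation: [-0.001, 0.275, 0.961, -0.0]
force: [2.5, 5.4, -10.9]
gripper_width: 0.0273
gripper_force: 60.8
```

```bash
python3 st.py
```

```text
13.2 [0.5456 0.1107 0.1002] [-0.3682  0.3205  0.101   1.8195 -0.0386  1.0054  0.7612] F [  2.4909   5.3689 -10.8915] M [ 1.4419 -0.6497  0.0637] 0.027322700299848318 60.797032713890076
```

Request:
apply_moves:
  motion:
    - [1,0,0,-0.013,0,0,-0.05]
    - [1,0,0,-0.013,0,0,-0.05]
    - [1,0,0,0,0,0,0]
    - [1,0,0,0,0,0,0]

```text
t: 13.53
tcp_pos: [0.5455, 0.1107, 0.1004]
orientation: [-0.001, 0.227, 0.974, -0.0]
force: [1.4, 5.5, -11.5]
gripper_width: 0.0276
gripper_force: 60.8
```

```bash
python3 st.py
```

```text
13.5333 [0.5455 0.1107 0.1004] [-0.3554  0.3202  0.086   1.8186 -0.033   1.0063  0.8567] F [  1.449    5.4984 -11.498 ] M [ 1.4276 -0.6661  0.0311] 0.027554885851738126 60.789406299591064
```

Request:
apply_moves:
  motion:
    - [1,0,0,-0.013,0,0,-0.05]
    - [1,0,0,-0.013,0,0,-0.05]
    - [1,0,0,0,0,0,0]
    - [1,0,0,0,0,0,0]

```text
t: 13.87
tcp_pos: [0.5455, 0.1107, 0.1007]
orientation: [-0.001, 0.178, 0.984, -0.0]
force: [1.5, 4.8, -11.7]
gripper_width: 0.0274
gripper_force: 60.8
```

```bash
python3 st.py
```

```text
13.8667 [0.5455 0.1107 0.1007] [-0.3426  0.3199  0.071   1.8178 -0.0273  1.0071  0.9523] F [  1.5364   4.8471 -11.7048] M [ 1.3873 -0.5873  0.0138] 0.027389424475581105 60.78081429004669
```

Request:
apply_moves:
  motion:
    - [1,0,0,-0.012,0,0,-0.04]
    - [1,0,0,-0.01,0,0,-0.04]
    - [1,0,0,0,0,0,0]
    - [1,0,0,0,0,0,0]

```text
t: 14.2
tcp_pos: [0.5454, 0.1106, 0.1008]
orientation: [-0.001, 0.139, 0.99, -0.0]
force: [2.3, 5.5, -11.1]
gripper_width: 0.0276
gripper_force: 60.8
```

```bash
python3 st.py
```

```text
14.2 [0.5454 0.1106 0.1008] [-0.3324  0.3197  0.0591  1.8171 -0.0229  1.0078  1.0287] F [  2.3255   5.4749 -11.1093] M [ 1.3932 -0.5189  0.057 ] 0.02757838997723322 60.770673751831055
```

Request:
apply_moves:
  motion:
    - [1,0,0,-0.01,0,0,-0.04]
    - [1,0,0,-0.01,0,0,-0.04]
    - [1,0,0,0,0,0,0]
    - [1,0,0,0,0,0,0]

```text
t: 14.53
tcp_pos: [0.5454, 0.1105, 0.101]
orientation: [-0.001, 0.099, 0.995, -0.0]
force: [1.5, 4.8, -11.8]
gripper_width: 0.0276
gripper_force: 60.8
```

```bash
python3 st.py
```

```text
14.5333 [0.5454 0.1105 0.101 ] [-0.3221  0.3196  0.0472  1.8165 -0.0184  1.0085  1.1052] F [  1.5005   4.7696 -11.7655] M [ 1.3038 -0.5489  0.0209] 0.02762649355426064 60.76085865497589
```

Request:
apply_moves:
  motion:
    - [1,0,0,-0.01,0,0,-0.04]
    - [1,0,0,-0.01,0,0,-0.04]
    - [1,0,0,0,0,0,0]
    - [1,0,0,0,0,0,0]

```text
t: 14.87
tcp_pos: [0.5453, 0.1105, 0.1011]
orientation: [-0.001, 0.059, 0.998, -0.0]
force: [1.6, 5.3, -11.7]
gripper_width: 0.0278
gripper_force: 60.7
```

```bash
python3 st.py
```

```text
14.8667 [0.5453 0.1105 0.1011] [-0.3119  0.3196  0.0354  1.8158 -0.0139  1.0092  1.1817] F [  1.6008   5.2555 -11.6827] M [ 1.3011 -0.5276  0.0147] 0.027823354815518328 60.74926257133484
```

Request:
apply_moves:
  motion:
    - [1,0,0,-0.01,0,0,-0.04]
    - [1,0,0,-0.01,0,0,-0.04]
    - [1,0,0,0,0,0,0]
    - [1,0,0,0,0,0,0]

```text
t: 15.2
tcp_pos: [0.5453, 0.1104, 0.1013]
orientation: [-0.001, 0.019, 1.0, -0.0]
force: [1.8, 4.5, -12.1]
gripper_width: 0.0278
gripper_force: 60.7
```

```bash
python3 st.py
```

```text
15.2 [0.5453 0.1104 0.1013] [-0.3017  0.3195  0.0236  1.8151 -0.0094  1.0099  1.2582] F [  1.786    4.5339 -12.1141] M [ 1.2842 -0.4614  0.0089] 0.027786896028106127 60.72102069854736
```

Request:
apply_moves:
  motion:
    - [1,0,0,-0.01,0,0,-0.04]
    - [1,0,0,-0.01,0,0,-0.04]
    - [1,0,0,-0.01,0,0,-0.04]
    - [1,0,0,0,0,0,0]
    - [1,0,0,0,0,0,0]

```text
t: 15.62
tcp_pos: [0.5455, 0.1104, 0.1018]
orientation: [-0.001, -0.04, 0.999, -0.0]
force: [1.6, 4.8, -13.3]
gripper_width: 0.0274
gripper_force: 60.7
```

```bash
python3 st.py
```

```text
15.6167 [0.5455 0.1104 0.1018] [-0.2865  0.3193  0.006   1.8138 -0.0028  1.0111  1.3716] F [  1.5647   4.7883 -13.2998] M [ 1.2063 -0.1237 -0.012 ] 0.027408631721345746 60.74453294277191
```

Request:
apply_moves:
  motion:
    - [1,0,0,0,0,0,-0.04]
    - [1,0,0,0,0,0,-0.04]
    - [1,0,0,0,0,0,0]
    - [1,0,0,0,0,0,0]

```text
t: 15.95
tcp_pos: [0.5456, 0.1103, 0.1021]
orientation: [-0.001, -0.08, 0.997, -0.0]
force: [-1.1, 6.2, -13.1]
gripper_width: 0.0276
gripper_force: 60.7
```

```bash
python3 st.py
```

```text
15.95 [0.5456 0.1103 0.1021] [-0.2764  0.3192 -0.0057  1.813   0.0016  1.0116  1.4473] F [ -1.0779   6.2421 -13.0723] M [1.1956 0.3104 0.0286] 0.02761473301547752 60.71123421192169
```

Request:
apply_moves:
  motion:
    - [1,0,0,0,0,0,-0.04]
    - [1,0,0,0,0,0,0]
    - [1,0,0,0,0,0,0]

```text
t: 16.2
tcp_pos: [0.5458, 0.1103, 0.1023]
orientation: [-0.001, -0.099, 0.995, 0.0]
force: [-2.7, 4.4, -15.1]
gripper_width: 0.0276
gripper_force: 60.7
```

```bash
python3 st.py
```

```text
16.2 [0.5458 0.1103 0.1023] [-0.2714  0.3192 -0.0115  1.8125  0.0038  1.0118  1.4855] F [ -2.7107   4.4417 -15.0832] M [1.2167 0.5824 0.0013] 0.027552970696661964 60.66137373447418
```

Request:
apply_moves:
  motion:
    - [1,0,0,0.03,0,0,-0.04]
    - [1,0,0,0,0,0,0]
    - [1,0,0,0,0,0,0]

```text
t: 16.45
tcp_pos: [0.5458, 0.1103, 0.1021]
orientation: [-0.001, -0.119, 0.993, 0.0]
force: [-3.3, 4.2, -13.2]
gripper_width: 0.0275
gripper_force: 60.7
```

```bash
python3 st.py
```

```text
16.45 [0.5458 0.1103 0.1021] [-0.2663  0.3196 -0.0175  1.8123  0.0061  1.0115  1.5241] F [ -3.3473   4.199  -13.161 ] M [1.2256 0.6833 0.027 ] 0.027525171885255464 60.698039531707764
```

```bash
python3 - <<'E'
from h import *
a=arm.read_camera('wrist')['img'][150:350,200:440]
b=arm.read_camera('side')['img'][150:250,250:370]
cv2.imwrite('pics/c1.png',np.hstack([cv2.resize(a,(480,400)),cv2.resize(b,(320,266),interpolation=cv2.INTER_CUBIC) if 0 else cv2.resize(np.vstack([b,b[:50]*0]),(320,400))])[:,:,::-1])
E
```

```text
(no output)
```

View pics/c1.png

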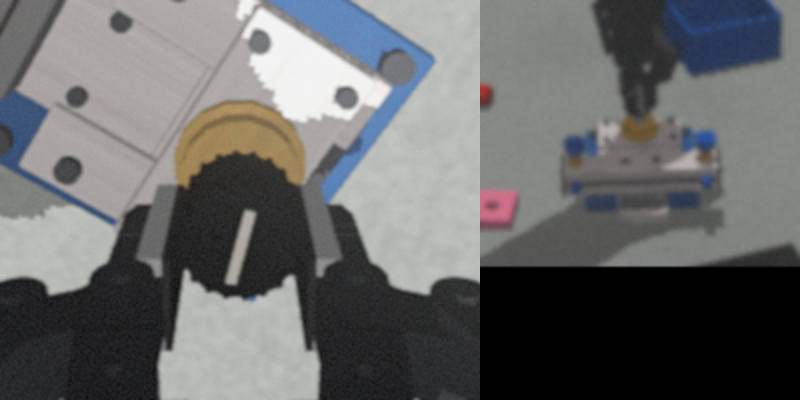

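The crop shows the index mark at (240,245), still as it was relative to the fingers, so the knob turns with the tool without slipping. I continue to the stop.

Request:
apply_moves:
  motion:
    - [1,0,0,-0.005,0,0,-0.04]
    - [1,0,0,-0.005,0,0,-0.03]
    - [1,0,0,0,0,0,0]
    - [1,0,0,0,0,0,0]

```text
t: 16.88
tcp_pos: [0.5458, 0.1102, 0.1022]
orientation: [-0.001, -0.154, 0.988, 0.0]
force: [-2.6, 4.5, -12.0]
gripper_width: 0.0276
gripper_force: 60.7
```

```bash
python3 st.py
```

```text
16.8833 [0.5458 0.1102 0.1022] [-0.2574  0.3197 -0.0278  1.8118  0.01    1.012   1.591 ] F [ -2.597    4.5093 -12.0377] M [1.1622 0.6634 0.0032] 0.027562615986155527 60.69530367851257
```

Request:
apply_moves:
  motion:
    - [1,0,0,-0.01,0,0,-0.04]
    - [1,0,0,-0.01,0,0,-0.04]
    - [1,0,0,0,0,0,0]
    - [1,0,0,0,0,0,0]

```text
t: 17.22
tcp_pos: [0.5458, 0.1102, 0.1024]
orientation: [-0.001, -0.193, 0.981, 0.0]
force: [-1.8, 4.2, -13.0]
gripper_width: 0.0275
gripper_force: 60.7
```

```bash
python3 st.py
```

```text
17.2167 [0.5458 0.1102 0.1024] [-0.2472  0.3198 -0.0396  1.811   0.0144  1.0127  1.6674] F [ -1.8124   4.1517 -13.0027] M [1.0562 0.6791 0.0293] 0.027460649169579684 60.68082511425018
```

Request:
apply_moves:
  motion:
    - [1,0,0,-0.01,0,0,-0.04]
    - [1,0,0,-0.01,0,0,-0.04]
    - [1,0,0,0,0,0,0]
    - [1,0,0,0,0,0,0]

```text
t: 17.55
tcp_pos: [0.5459, 0.1101, 0.1026]
orientation: [-0.001, -0.232, 0.973, 0.0]
force: [-3.2, 3.9, -11.9]
gripper_width: 0.0275
gripper_force: 60.7
```

```bash
python3 st.py
```

```text
17.55 [0.5459 0.1101 0.1026] [-0.2371  0.32   -0.0513  1.8103  0.0188  1.0133  1.7435] F [ -3.1544   3.8653 -11.9263] M [ 1.0741  0.8064 -0.0026] 0.027457277998257135 60.67484736442566
```

Request:
apply_moves:
  motion:
    - [1,0,0,-0.01,0,0,-0.04]
    - [1,0,0,-0.01,0,0,-0.04]
    - [1,0,0,-0.01,0,0,-0.03]
    - [1,0,0,0,0,0,0]
    - [1,0,0,0,0,0,0]

```text
t: 17.97
tcp_pos: [0.5459, 0.1099, 0.1027]
orientation: [-0.001, -0.285, 0.959, -0.0]
force: [-2.3, 2.9, -16.0]
gripper_width: 0.0272
gripper_force: 60.4
```

```bash
python3 st.py
```

```text
17.9667 [0.5459 0.1099 0.1027] [-0.2231  0.3206 -0.0673  1.8094  0.025   1.0141  1.8487] F [ -2.3021   2.9132 -16.0083] M [ 0.8451  0.6668 -0.0616] 0.027153112068068995 60.39507329463959
```

Request:
apply_moves:
  motion:
    - [1,0,0,0.01,0,0,-0.02]
    - [1,0,0,0,0,0,0]
    - [1,0,0,0,0,0,0]

```text
t: 18.22
tcp_pos: [0.546, 0.1099, 0.1028]
orientation: [-0.001, -0.296, 0.955, -0.0]
force: [-3.3, 2.4, -17.3]
gripper_width: 0.0276
gripper_force: 60.3
```

```bash
python3 st.py
```

```text
18.2167 [0.546  0.1099 0.1028] [-0.2204  0.3207 -0.0704  1.8091  0.0262  1.014   1.8699] F [ -3.3256   2.4185 -17.2692] M [ 0.5921  0.9112 -0.1424] 0.027596073148184075 60.28069853782654
```

Torque reached 0.14 N m, so the screw is snug on its stop. I ease the pull and let go.

Request:
apply_moves:
  motion:
    - [1,0,0,0.04,0,0,0]
    - [1,0,0,0.04,0,0,0.01]
    - [1,0,0,0,0,0,0]

```text
t: 18.47
tcp_pos: [0.5462, 0.1099, 0.1026]
orientation: [-0.0, -0.291, 0.957, -0.0]
force: [-5.0, 0.5, -11.0]
gripper_width: 0.0274
gripper_force: 60.8
```

Request:
apply_moves:
  motion:
    - [0.8,0,0,0,0,0,0]
    - [0.6,0,0,0,0,0,0]
    - [0.4,0,0,0,0,0,0]
    - [0.2,0,0,0,0,0,0]
    - [0,0,0,0,0,0,0]
    - [0,0,0,0,0,0,0]
    - [0,0,0,0,0,0,0]
    - [0,0,0,0,0,0,0]
    - [0,0,0,0,0,0,0]
    - [0,0,0,0,0,0,0]

```text
t: 19.3
tcp_pos: [0.5466, 0.1103, 0.1025]
orientation: [0.0, -0.291, 0.957, 0.0]
force: [0.3, 0.6, -0.4]
gripper_width: 0.0854
gripper_force: 0.0
```

```bash
python3 st.py
```

```text
19.3 [0.5466 0.1103 0.1025] [-0.2218  0.3213 -0.0692  1.8091  0.0257  1.012   1.8609] F [ 0.341   0.568  -0.3608] M [-0.0308  0.0165  0.0211] 0.08544614254152057 0.0
```

Request:
apply_moves:
  motion:
    - [0,0,0,-1.5,0,0,0]
    - [0,0,0,-2,0,0,0]
    - [0,0,0,-2,0,0,0]
    - [0,0,0,-1.5,0,0,0.12]
    - [0,0,0,0,0,0,0.12]
    - [0,0,0,0,0,0,0.12]
    - [0,0,0,0,0,0,0.12]
    - [0,0,0,0,0,0,0.12]
    - [0,0,0,0,0,0,0.12]
    - [0,0,0,0,0,0,0.12]
    - [0,0,0,0,0,0,0.1]
    - [0,0,-2,0,0,0,0]
    - [0,0,-2,0,0,0,0]
    - [0,0,-2,0,0,0,0]
    - [0,0,-2,0,0,0,0]
    - [0,0,-1.5,0,0,0,0]
    - [0,0,0,0,0,0,0]
    - [0,0,0,0,0,0,0]

```text
t: 20.8
tcp_pos: [0.514, 0.0205, 0.1726]
orientation: [0.0, 0.174, 0.985, 0.0]
force: [-0.5, 0.7, -0.4]
gripper_width: 0.0858
gripper_force: 0.0
```

```bash
python3 st.py; python3 - <<'E'
from h import *
s=arm.read_state(); Rm=rot(s['orientation']).as_matrix(); p=np.array(s['tcp_pos']); print(Rm.round(3))
d=shot('wrist','w3.png')
for n in('knob_grip','takeout','takeout_grip'):
    print(n,[(np.round(x['centre'],4).tolist(),round(x['confidence'],2)) for x in arm.landmark_of('wrist',n)][:3])
E
```

```text
20.8 [0.514  0.0205 0.1726] [-0.2121  0.1508  0.0909  1.8598 -0.0153  1.1313  1.1048] F [-0.5319  0.7411 -0.3674] M [ 0.0186 -0.0192 -0.0326] 0.08581036833581596 0.0
[[-0.939  0.343  0.   ]
 [ 0.343  0.939  0.   ]
 [-0.     0.    -1.   ]]
knob_grip []
takeout [([0.369, 0.0895, -0.0], 0.84)]
takeout_grip [([0.5169, 0.0194, 0.0618], 0.59)]
```

View pics/w3.png

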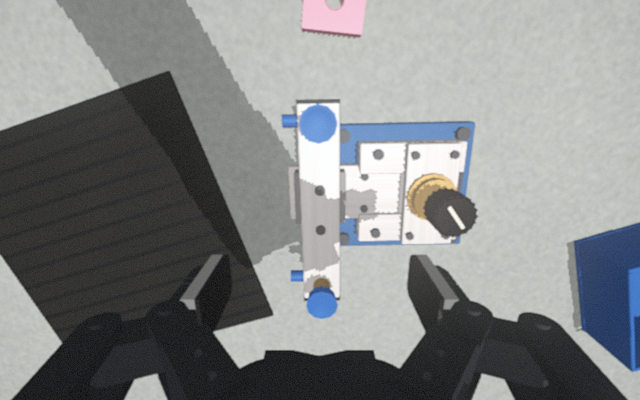

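The knob at (450,212) stands up by itself. The bar is upright at u≈320, centred between the fingers, so I descend and grip it.

Request:
apply_moves:
  motion:
    - [0,0,0,1.2,0,0,0]
    - [0,0,0,1.2,0,0,0]
    - [0,0,0,1.2,0,0,0]
    - [0,0,0,1.2,0,0,0]
    - [0,0,0,1.2,0,0,0]
    - [0,0,0,1,0,0,0]
    - [0,0,0,1,0,0,0]
    - [0,0,0,1,0,0,0]
    - [0,0,0,0.7,0,0,0]
    - [0,0,0,0.5,0,0,0]
    - [0,0,0,0,0,0,0]
    - [0,0,0,0,0,0,0]

```text
t: 22.0
tcp_pos: [0.5141, 0.021, 0.0704]
orientation: [-0.0, 0.174, 0.985, 0.0]
force: [0.1, 0.8, -0.5]
gripper_width: 0.0853
gripper_force: 0.0
```

Request:
apply_moves:
  motion:
    - [0.3,0,0,0,0,0,0]
    - [0.5,0,0,0,0,0,0]
    - [0.6,0,0,0,0,0,0]
    - [0.7,0,0,0,0,0,0]
    - [0.8,0,0,0,0,0,0]
    - [1,0,0,0,0,0,0]
    - [1,0,0,0,0,0,0]
    - [1,0,0,0,0,0,0]
    - [1,0,0,0,0,0,0]

```text
t: 22.75
tcp_pos: [0.5143, 0.0211, 0.0709]
orientation: [0.0, 0.173, 0.985, 0.0]
force: [-3.0, -0.4, 5.8]
gripper_width: 0.0285
gripper_force: 59.8
```

```bash
python3 st.py
```

```text
22.75 [0.5143 0.0211 0.0709] [-0.2057  0.277   0.0854  1.9492 -0.0297  0.916   1.1166] F [-3.0356 -0.4255  5.8035] M [0.1111 0.3551 0.057 ] 0.02848676672230969 59.762141704559326
```

Request:
apply_moves:
  motion:
    - [1,0,0,-0.05,0,0,0]
    - [1,0,0,-0.05,0,0,0]
    - [1,0,-0.1,-0.02,0,0,0]
    - [1,0,-0.2,0,0,0,0]
    - [1,0,-0.3,0,0,0,0]
    - [1,0,-0.3,0,0,0,0]
    - [1,0,0,0,0,0,0]

```text
t: 23.33
tcp_pos: [0.5106, 0.0116, 0.0714]
orientation: [-0.0, 0.174, 0.985, -0.0]
force: [0.4, -0.3, -5.3]
gripper_width: 0.0287
gripper_force: 59.3
```

```bash
python3 st.py
```

```text
23.3333 [0.5106 0.0116 0.0714] [-0.1936  0.2692  0.0911  1.9584 -0.0301  0.916   1.1336] F [ 0.3928 -0.3206 -5.3332] M [-0.0566  0.0335  0.0635] 0.028678387264371993 59.317222237586975
```

Request:
apply_moves:
  motion:
    - [1,0,-0.5,0,0,0,0]
    - [1,0,-0.8,0,0,0,0]
    - [1,0,-0.8,0,0,0,0]
    - [1,0,-0.8,0,0,0,0]
    - [1,0,-0.8,0,0,0,0]
    - [1,0,0,0,0,0,0]

```text
t: 23.83
tcp_pos: [0.4976, -0.0246, 0.0716]
orientation: [-0.0, 0.175, 0.985, -0.0]
force: [0.5, 0.1, -4.9]
gripper_width: 0.0291
gripper_force: 59.5
```

Request:
apply_moves:
  motion:
    - [1,0,-0.8,0,0,0,0]
    - [1,0,-0.8,0,0,0,0]
    - [1,0,-0.8,0,0,0,0]
    - [1,0,-0.8,0,0,0,0]
    - [1,0,-0.8,0,0,0,0]
    - [1,0,-0.8,0,0,0,0]
    - [1,0,-0.8,0,0,0,0]
    - [1,0,-0.8,0,0,0,0]
    - [1,0,-0.8,0,0,0,0]
    - [1,0,0,0,0,0,0]

```text
t: 24.67
tcp_pos: [0.473, -0.0919, 0.0716]
orientation: [-0.0, 0.175, 0.985, -0.0]
force: [-0.4, 0.8, -5.3]
gripper_width: 0.0289
gripper_force: 59.6
```

```bash
python3 st.py; python3 - <<'E'
from h import *
d=arm.read_camera('scene')
m=max(arm.outline_of('scene','mat'),key=lambda x:x['confidence'])['pixels']
Rw=cv2.Rodrigues(np.array(d['rvec'],float))[0]; t=np.array(d['tvec']).ravel()
c=max(cv2.findContours(m.astype('uint8'),0,2)[0],key=cv2.contourArea)[:,0]
w=[]
for u,v in c:
    r=Rw.T@np.array([(u-d['cx'])/d['fx'],(v-d['cy'])/d['fy'],1]); o=-Rw.T@t; w.append((o+r*(.004-o[2])/r[2])[:2])
print(cv2.minAreaRect(np.array(w,np.float32)*1000))
E
```

```text
24.6667 [ 0.473  -0.0919  0.0716] [-0.0492  0.2122  0.1591  2.0331 -0.0419  0.8997  1.3523] F [-0.4147  0.8296 -5.3371] M [-0.1355  0.0771 -0.0127] 0.028889842180505925 59.63179886341095
((500.05535888671875, -204.07827758789062), (256.0602111816406, 270.193603515625), 88.16659545898438)
```

The hand is out (TCP moved 120 mm) and the mat is centred at about (0.500, -0.203). I carry the hand over.

Request:
apply_moves:
  motion:
    - [1,0,0,-0.7,0,0,0]
    - [1,0,0,-0.8,0,0,0]
    - [1,-0.63,-1.39,0,0,0,0]
    - [1,-0.63,-1.39,0,0,0,0]
    - [1,-0.63,-1.39,0,0,0,0]
    - [1,-0.63,-1.39,0,0,0,0]
    - [1,-0.63,-1.39,0,0,0,0]
    - [1,-0.63,-1.39,0,0,0,0]
    - [1,-0.63,-1.39,0,0,0,0]
    - [1,-0.63,-1.39,0,0,0,0]
    - [1,-0.63,-1.39,0,0,0,0]
    - [1,-0.63,-1.39,0,0,0,0]
    - [1,0,0,0.5,0,0,0]
    - [1,0,0,0.5,0,0,0]
    - [1,0,0,0.5,0,0,0]
    - [1,0,0,0.3,0,0,0]
    - [1,0,0,0.2,0,0,0]
    - [1,0,0,0,0,0,0]

```text
t: 26.27
tcp_pos: [0.4853, -0.2413, 0.0661]
orientation: [-0.0, 0.173, 0.985, 0.0]
force: [-0.2, 0.0, -5.0]
gripper_width: 0.0291
gripper_force: 59.8
```

```bash
python3 st.py;python3 - <<'E'
from h import *
arm.read_camera('scene');arm.read_camera('side')
for c in('scene','side'):
  for n in('takeout_middle','takeout_grip'):
    print(n,[(np.round(x['centre'],3).tolist(),round(x['confidence'],2)) for x in arm.landmark_of(c,n)][:3])
E
```

```text
26.2667 [ 0.4853 -0.2413  0.0661] [ 0.1626  0.3415  0.2492  1.8893 -0.1039  0.9242  1.6837] F [-0.1957  0.0283 -4.9821] M [-0.1563  0.0853 -0.0201] 0.029077530655677482 59.844889640808105
takeout_middle [([0.504, -0.199, 0.009], 0.98), ([0.329, 0.104, 0.004], 0.79)]
takeout_grip [([0.284, 0.128, 0.046], 0.95), ([0.487, -0.241, 0.058], 0.83)]
takeout_middle [([0.326, 0.108, -0.0], 0.71), ([0.5, -0.2, 0.015], 0.66)]
takeout_grip [([0.483, -0.24, 0.056], 0.97), ([0.283, 0.124, 0.042], 0.86), ([0.518, -0.152, 0.008], 0.35)]
```

Request:
apply_moves:
  motion:
    - [1,0,0,0.15,0,0,0]
    - [1,0,0,0.15,0,0,0]
    - [1,0,0,0.15,0,0,0]
    - [1,0,0,0.05,0,0,0]
    - [1,0,0,0.05,0,0,0]
    - [1,0,0,0,0,0,0]
    - [1,0,0,0,0,0,0]

```text
t: 27.15
tcp_pos: [0.4855, -0.242, 0.0611]
orientation: [-0.0, 0.174, 0.985, 0.0]
force: [0.2, 0.4, -4.7]
gripper_width: 0.0289
gripper_force: 59.8
```

Request:
apply_moves:
  motion:
    - [1,0,0,0.04,0,0,0]
    - [1,0,0,0.04,0,0,0]
    - [1,0,0,0,0,0,0]
    - [1,0,0,0,0,0,0]

```text
t: 27.48
tcp_pos: [0.4855, -0.242, 0.0603]
orientation: [0.0, 0.174, 0.985, 0.0]
force: [0.1, -0.0, -4.8]
gripper_width: 0.0289
gripper_force: 59.8
```

Request:
apply_moves:
  motion:
    - [1,0,0,0.05,0,0,0]
    - [1,0,0,0.05,0,0,0]
    - [1,0,0,0,0,0,0]
    - [1,0,0,0,0,0,0]

```text
t: 27.82
tcp_pos: [0.4855, -0.2421, 0.06]
orientation: [0.0, 0.174, 0.985, 0.0]
force: [-4.5, 1.1, 5.2]
gripper_width: 0.0288
gripper_force: 61.1
```

Contact at 5 N. I open slowly and retreat straight up.

Request:
apply_moves:
  motion:
    - [1,0,0,-0.03,0,0,0]
    - [0.8,0,0,0,0,0,0]
    - [0.6,0,0,0,0,0,0]
    - [0.4,0,0,0,0,0,0]
    - [0.2,0,0,0,0,0,0]
    - [0,0,0,0,0,0,0]
    - [0,0,0,0,0,0,0]
    - [0,0,0,0,0,0,0]
    - [0,0,0,0,0,0,0]
    - [0,0,0,-1,0,0,0]
    - [0,0,0,-1.5,0,0,0]
    - [0,0,0,-2,0,0,0]
    - [0,0,0,-2,0,0,0]
    - [0,0,0,-2,0,0,0]
    - [0,0,0,-2,0,0,0]
    - [0,0,0,-2,0,0,0]
    - [0,0,0,-2,0,0,0]
    - [0,0,0,0,0,0,0]

```text
t: 29.32
tcp_pos: [0.487, -0.2429, 0.2095]
orientation: [0.003, 0.174, 0.985, -0.0]
force: [0.3, 0.1, 0.5]
gripper_width: 0.0853
gripper_force: 0.0
```

```bash
python3 st.py;python3 - <<'E'
from h import *
a=arm.read_camera('scene');b=arm.read_camera('side')
for c in('scene','side'):
  for n in('takeout_middle','takeout_grip','knob_grip'):
    print(n,[(np.round(x['centre'],3).tolist(),round(x['confidence'],2)) for x in arm.landmark_of(c,n)][:3])
i=np.hstack([cv2.resize(a['img'][120:270,200:400],(400,300)),cv2.resize(b['img'][170:320,220:420],(400,300))]); cv2.imwrite('pics/end.png',i[:,:,::-1])
E
```

```text
29.3167 [ 0.487  -0.2429  0.2095] [ 0.1383  0.1768  0.2697  1.7556 -0.0508  1.2094  1.6433] F [0.2583 0.1211 0.5233] M [ 0.0128 -0.0452 -0.0299] 0.08532068849406747 0.0
takeout_middle [([0.33, 0.106, 0.001], 0.82), ([0.505, -0.201, 0.004], 0.69), ([0.545, 0.11, 0.041], 0.42)]
takeout_grip [([0.285, 0.126, 0.046], 0.62), ([0.487, -0.241, 0.052], 0.59)]
knob_grip [([0.545, 0.111, 0.081], 0.7), ([0.508, -0.203, 0.007], 0.39)]
takeout_middle [([0.328, 0.108, -0.004], 0.79), ([0.5, -0.199, 0.005], 0.57)]
takeout_grip [([0.285, 0.123, 0.046], 0.7), ([0.482, -0.24, 0.05], 0.62)]
knob_grip [([0.546, 0.112, 0.086], 0.62), ([0.547, 0.109, -0.001], 0.32)]
```

View pics/end.png

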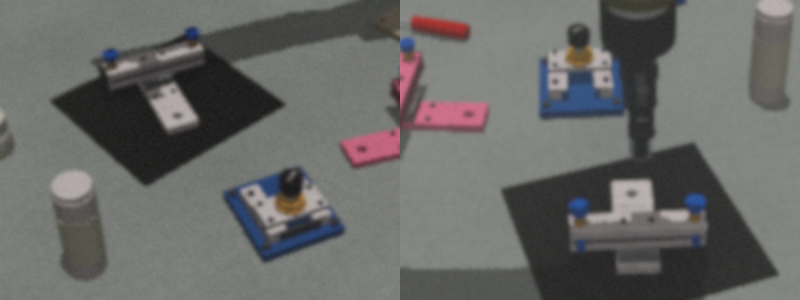

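The hand lies flat on the mat, with its tongue at (165,100) in the left view and (632,215) in the right. The knob stands up at (290,183) and (578,38), and the bystanders are unmoved.

```bash
python3 -c "
from workcell import arm
print(arm.sign_off())"
```

```text
the job is handed in; nothing more can be done
None
```

The job is handed in: the screw is wound out to its stop and standing up by itself, and the hand lies flat within about 1 cm of the mat's middle by the cameras; the verdict was not shown.

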